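# Wake the induction hob under the frying pan

### The job

Start the portable induction hob so that the pan on it heats: switch it on by pressing down the raised far half of the rocker switch on its control panel until it is right over, then press the padlock key and keep it down for two full seconds to release the child lock, then press the plus key and let it come up. Press lightly with the fingertips, one spot at a time and in that order, press neither the minus nor the timer key, and leave the pan and the things around the hob where they stand; move away when done.

Things in the scene. Friction and masses are not known exactly. Their poses are not given: they have to be found in the camera images.
- hob: Portable induction hob fixed on the counter: steel, black glass top, 340 mm wide (y), 410 deep (x), 70 high. Origin: centre of its underside, z up; -x is its front, roughly towards the robot, with the control panel (level with the glass). Controls, all grey, in a row 165 mm in front of the origin, left (+y) to right: padlock key y=+130, timer +70, minus +10, plus -50, rocker -125 mm.
- rocker (a joint): Rocker angle, rad: 0 off, 0.4 fully on (counts from 0.32); stays where left. V-shaped paddle, 40 mm along the hob's x, 26 wide: two 20 mm wings meet at the pivot line in its top face, 76 mm above the counter. Off: near wing level, far wing sloping up 0.4 rad to 84 mm. On: far wing level at 76 mm. Bezel 2 mm above the panel. Its sprung mount gives: none below 4 N, 3 mm (its stop) at 16 N.
- rocker_far_wing (a point): Spot to press on the rocker (rightmost control), with about 3 N: on the top of the far wing, 15 mm from the pivot line; moves with it (82 mm above the counter when off, 76 mm when on).
- lock (a joint): How far the padlock key is pressed, m: 0 = up, 0.005 = at its stop; springs back. Takes 1 N to start, 4 N at 0.002, 8.5 N at the stop; it works beyond 0.002.
- lock_top (a point): Centre of the top face of the padlock key: round, 22 mm across, top 77 mm above the counter (7 mm above the panel), padlock sign; leftmost control.
- plus (a joint): How far the plus key is pressed, m; travel, spring and working point as for the padlock key.
- plus_top (a point): Centre of the top face of the plus key: square, 22 by 22 mm, top 77 mm above the counter, cross sign; the right one of the two square keys, next to the rocker.
- minus (a joint): How far the minus key is pressed, m; same spring. Not to be pressed.
- minus_top (a point): Centre of the top face of the minus key: square, 22 by 22 mm, same height, dash sign; the left one of the two square keys.
- timer (a joint): How far the timer key is pressed, m; same spring. Not to be pressed.
- timer_top (a point): Centre of the top face of the timer key: oblong, 30 mm wide by 16 mm, same height, clock sign; between padlock and minus keys.
- pan: Black frying pan, loose on the hob's glass, handle out to the left, about 1.1 kg: rim 250 mm across and 48 mm high (118 mm above the counter), with a bar handle 18 mm thick along its +y that ends 300 mm from its centre and 77 mm above its underside (147 mm above the counter). Origin: centre of its underside. Leave alone.
- oil: Green glass oil bottle, 64 mm across, 220 mm high, standing loose on the counter to the left of the hob (robot's left); origin: centre of its underside. Leave alone.
- mill: Dark wooden pepper mill, 54 mm across, 175 mm high, standing loose on the counter to the left of the hob (robot's left); origin: centre of its underside. Leave alone.
- bowl: Small white salt bowl, 96 mm across, 50 mm high, standing loose on the counter to the right of the hob; origin: centre of its underside. Leave alone.

How it is judged (in metres and radians):
On the way, in this order (a step that is already met when the one before it is completed fails the run):
1. the rocker is pressed over to on by the fingers, with no key pressed (value of joint rocker above 0.32 rad and contact force between the fingers and hob above 0.3 N and value of joint each of lock, plus below 0.001 m), for 0.1 s.
2. with the hob on, the padlock key is kept down by the fingers for two seconds (1.9 s counts) (value of joint lock above 0.002 m and contact force between the fingers and hob above 0.3 N and value of joint rocker above 0.32 rad and value of joint plus below 0.001 m), for 1.9 s.
3. with the padlock key up again, the plus key is pressed by the fingers (value of joint plus above 0.002 m and contact force between the fingers and hob above 0.3 N and value of joint lock below 0.001 m and value of joint rocker above 0.32 rad), for 0.1 s.
At the end, for the whole second after the job is handed in: The rocker is on (beyond 0.32 rad), all four keys are up (within 1 mm), the pan is within 15 mm and the bottle, mill and bowl are within 20 mm of where they stood (value of joint rocker above 0.32 rad and value of joint each of lock, plus, minus, timer below 0.001 m and distance of pan from where it was at the start of the episode below 0.015 m and distance of each of oil, mill, bowl from where it was at the start of the episode below 0.02 m and linear speed of pan below 0.02 m/s); the robot touches nothing.
It fails at once if the padlock or plus key is pressed (beyond 2 mm) while the hob is switched off, or both together ((value of joint rocker below 0.25 rad and value of joint any of lock, plus above 0.002 m) or value of joint each of lock, plus above 0.002 m).
It fails at once if the minus or timer key is pressed (beyond 2 mm) (value of joint any of minus, timer above 0.002 m).
It fails at once if the hob is pressed hard: more than 25 N (contact force between any of the fingers, the arm and hob above 25 N).
It fails at once if the pan is pushed or lifted by more than 15 mm (distance of pan from where it was at the start of the episode above 0.015 m).
It fails at once if the bottle, mill or bowl is moved by more than 20 mm or tipped (distance of any of oil, mill, bowl from where it was at the start of the episode above 0.02 m or angle between any of oil, mill's own z axis and vertical above 0.3 rad).
It also fails if it takes over 58 s, if anything falls off the work surface, if the arm or the gripper's body presses on something with over 40 N, if the wrist force passes 120 N, or if a joint passes its speed limit or range.

### The arm

A 6-joint arm with a two-finger parallel gripper is mounted at the origin on the work surface. World frame = base frame: x ahead of the robot, y to its left, z up, the work surface at z = 0. Lengths are in mm, angles in rad, forces in N, time in s.
With the tool pointing down it reaches from about 275 to 1000 mm from the base axis. Payload 8.4 kg.
Tool frame: the origin (TCP) lies between the finger pads; the fingertips stand 25 mm ahead of it and the grasp point (between the pads) lies 6 mm ahead of it; z points along the fingers, y is the line along which they close (so a half turn about z gives the same grasp; the last joint's range is limited). The gripper opens to 85 mm and grips with 20 to 120 N. Pads are 22 mm wide; open, the fingers measure 114 mm over their backs; the gripper's body (76 mm by 85 mm) begins 54 mm behind the grasp point. The pads swing forward as they close: fully open they stand 13 mm farther back than shut.
Start: joints at [1.118, 0.353, 1.633, -0, 1.155, -0.002], TCP at [272.303, 562.565, 224.681] pointing down, gripper open.
Joint ranges: [-2.63, 2.63], [-0.92, 2.1], [0.06, 2.66], [-1.3, 4.44], [0, 2.69], [-3.02, 3.02]. Speed limits (rad/s): [2.22, 2.22, 2.79, 3.14, 3.14, 3.14].

### API

Orientations are given as [roll, pitch, yaw] about the fixed x, y, z axes, in that order (R = Rz(yaw) Ry(pitch) Rx(roll)).
In Python, from rig import r, eyes, workorder gives the robot as it stands. The module is installed in compiled form; this text tells all that it offers.
- The arm moves only by the tool step_arm, never from a script. Its argument "moves" is a list of rows, each an object of numbers: "tx", "ty", "tz": the shift along the tool's x, y, z scaled (see below); "ax", "ay", "az": the turn, a rotation vector about the tool's x, y, z scaled (see below). In form: [{"tx": .., "ty": .., "tz": .., "ax": .., "ay": .., "az": ..}, ...]. A call has 1 to 5 rows; each row shifts and turns the commanded pose from where the row before left it, along the tool's axes as they then stand; what a row does not reach is not made up. The controller multiplies each number of a shift by 25 mm and each number of a turn by 90 degrees. A row lasts 1/8 s, in which the tool goes at most 62.5 mm and 10.7 degrees, less where a joint would pass 70% of its speed; a pose out of reach is approached as far as the arm can. A call with a number of a shift or a turn outside -1 to 1 is refused whole. A call with a gripper value outside its range is refused whole. "gripper" is the opening, from 0 (shut) to 1 (fully open), set as the call begins (left out, the last holds). The fingers move at their own pace and stop on an object; "newtons" is the grip in N (left out, the last holds). Time passes only in rows, so rows that do not move let the fingers close. It gives the time, the measured TCP pose, the force, the opening and the grip force at its end, in the units of the state.
- r.sense(): the state, without advancing time (a new reading comes with each control period).
- eyes.grab_frame(name): name is "scene" or "side" or "wrist"; returns (picture, depth): 420x560x3 uint8, red, green, blue; 420x560 float32, mm along the optical axis (not along the pixel's ray), 0 where there is no reading.
- eyes.camera_info(name): a dict with "intrinsics" (3x3 intrinsics, pixels), "cam_to_world" (4x4, takes a point from camera to world coordinates). Camera axes: x right, y up, looking along -z (the intrinsics and any distortion apply to the point x, -y, -z); pixel columns grow to the right and rows downward; lengths in mm; the calibration is good to about 2 mm. A picture is of the moment at which its call begins: read the wrist's pose just before it. camera_info takes no time and is no camera call; for the wrist camera it gives the pose at the moment of the call.
- workorder.sign_off(): hands the job in; it is judged then, once.
The state is a dict: "clock": time; "qpos": joint angles; "qvel": joint speeds; "joint_efforts": joint torques, N m; "eef_pos": TCP position; "tcp_rot": TCP orientation; "contact_force": force on the tool from outside, world axes, zero at the start; "wrist_torque": the same for the moment, N m; "opening": opening from 0.0 (shut) to 1.0 (fully open); "grasp_force": force on a finger pad.
Only numpy, scipy, OpenCV 4.12 (cv2) and the standard library are available. Lean on these libraries where they do the work, as an engineer would, in place of code of your own. Each camera call takes 0.05 s, during which the arm holds its last target. There are 200 camera calls.

## Working session

There is one attempt and no reset: what is moved stays moved. The work goes in short steps, Python scripts to look and compute and a tool call to move; the robot and the scene stay as the last step left them, time stands still between calls to the robot, and variables do not carry over. Pictures are saved under pics/ and viewed, at most 10 in all, crops included, and the job is handed in when it is done.

Besides the shell and the picture viewer there is one more tool, called after ">>>" as a command line: name --argument value ..., lists and objects as JSON in quotes. step_arm: Moves the arm, as the interface text tells. Its arguments: {"type":"object","properties":{"moves":{"type":"array","items":{"type":"object","properties":{"tx":{"type":"number"},"ty":{"type":"number"},"tz":{"type":"number"},"ax":{"type":"number"},"ay":{"type":"number"},"az":{"type":"number"}}}},"gripper":{"type":"number"},"newtons":{"type":"number"}},"required":["moves"]}

```bash
mkdir -p pics; python3 - <<'E'
from rig import r, eyes
import cv2,numpy as np
s=r.sense();print(s)
for n in("scene","side","wrist"):
    i=eyes.camera_info(n);p,d=eyes.grab_frame(n)
    np.savez(f"{n}.npz",p=p,d=d,K=i["intrinsics"],T=i["cam_to_world"]);cv2.imwrite(f"pics/{n}.png",p[:,:,::-1]);print(n,i)
E
```

```text
{'clock': 0.0, 'qpos': array([ 1.11758735e+00,  3.53672284e-01,  1.63416517e+00, -2.46540417e-05,
        1.15521565e+00, -2.39888728e-03]), 'qvel': array([ 6.74017885e-04, -6.66707627e-04, -9.34615401e-04,  1.32497158e-03,
        5.44672683e-05,  1.20784719e-03]), 'joint_efforts': array([-1.78270202e-03, -6.05251551e+01, -3.42074847e+01, -8.98556254e-05,
        9.31883493e-03,  4.70479335e-06]), 'eef_pos': array([272.09188373, 562.09625736, 223.93334667]), 'tcp_rot': array([-3.14013215e+00,  1.90374555e-05,  2.69079254e+00]), 'contact_force': array([0.39189331, 0.40630046, 0.41978212]), 'wrist_torque': array([0.05630011, 0.00166625, 0.00399852]), 'grasp_force': 0.0, 'opening': 0.9997116167551401}
scene {'intrinsics': array([[406.84213701,   0.        , 272.53816937],
       [  0.        , 406.84213701, 209.25231011],
       [  0.        ,   0.        ,   1.        ]]), 'cam_to_world': array([[ 6.49498732e-01, -4.68685288e-01,  5.98736585e-01,
         1.35126579e+03],
       [ 7.60059521e-01,  4.22422974e-01, -4.93830290e-01,
        -5.85163413e+02],
       [-2.14690974e-02,  7.7
[... 509 characters left out ...]
  [ 1.62705962e-02,  7.24966420e-01,  6.88592011e-01,
         9.49650926e+02],
       [ 0.00000000e+00,  0.00000000e+00,  0.00000000e+00,
         1.00000000e+00]])}
wrist {'intrinsics': array([[368.30765495,   0.        , 281.88488822],
       [  0.        , 368.30765495, 212.8079102 ],
       [  0.        ,   0.        ,   1.        ]]), 'cam_to_world': array([[ 4.34930765e-01, -8.67537530e-01, -2.41275494e-01,
         2.11790368e+02],
       [ 9.00463793e-01,  4.18898005e-01,  1.17001794e-01,
         5.91097467e+02],
       [-4.33623999e-04, -2.68147526e-01,  9.63377764e-01,
         3.73101393e+02],
       [ 0.00000000e+00,  0.00000000e+00,  0.00000000e+00,
         1.00000000e+00]])}
```

View pics/scene.png

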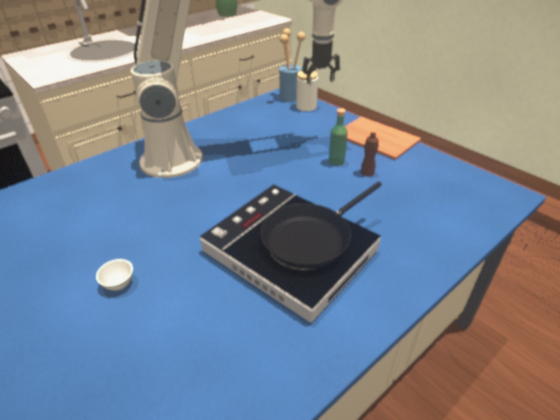

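View pics/side.png

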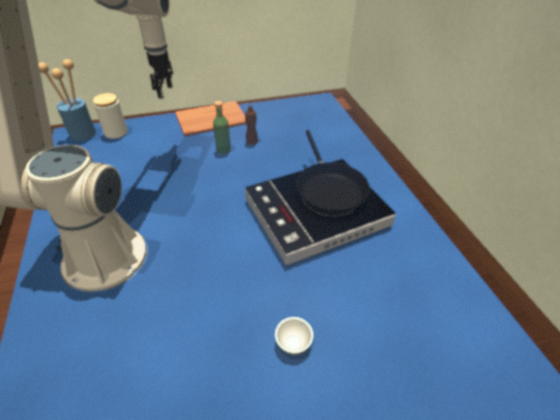

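The scene view shows the control row from the padlock at (275,192) to the rocker at (219,232). The side view shows it from (259,188) to (291,238). The bottle and mill are left of the hob and the bowl is on the right. Next I'll measure the control blobs in both views.

```bash
cat >h.py <<'E'
import numpy as np,cv2
def ray(K,T,u,v):
    d=np.array([(u-K[0,2])/K[0,0],-(v-K[1,2])/K[1,1],-1.]);return T[:3,3],T[:3,:3]@d
def onz(K,T,u,v,z):
    o,d=ray(K,T,u,v);return o+d*(z-o[2])/d[2]
def blobs(p,roi,thr):
    g=cv2.cvtColor(p,cv2.COLOR_RGB2GRAY);m=np.zeros_like(g);cv2.fillPoly(m,[np.array(roi,np.int32)],255)
    b=((g>thr)&(m>0)).astype(np.uint8);n,l,s,c=cv2.connectedComponentsWithStats(b)
    out=[]
    for i in range(1,n):
        if s[i,4]>=6:
            w=np.where(l==i,g.astype(float)-thr+1,0);yy,xx=np.nonzero(w);ww=w[yy,xx]
            out.append((np.average(xx,weights=ww),np.average(yy,weights=ww),s[i,4]))
    return out
E
python3 - <<'E'
from h import *
rois={"scene":[(208,237),(270,189),(280,188),(282,194),(222,239),(214,242)],"side":[(254,185),(262,183),(301,240),(288,246)]}
for n in rois:
    f=np.load(n+".npz");K,T=f["K"],f["T"]
    for u,v,a in blobs(f["p"],rois[n],115):print(n,round(u,1),round(v,1),a,onz(K,T,u,v,77).round(1))
    hsv=cv2.cvtColor(f["p"],cv2.COLOR_RGB2HSV)
a=[cv2.resize(np.load("scene.npz")["p"][180:250,200:290],None,fx=6,fy=6),cv2.resize(np.load("side.npz")["p"][180:250,240:310],None,fx=6,fy=6)]
cv2.imwrite("pics/c.png",cv2.resize(np.hstack(a),(800,350))[:,:,::-1])
for n,u,v,z in[("scene",338,162,0),("scene",369,174,0),("side",222,152,0),("side",251,143,0),("scene",115,275,50),("side",294,330,50),("scene",382,183,147),("side",308,131,147)]:
    f=np.load(n+".npz");print(n,onz(f["K"],f["T"],u,v,z).round())
E
```

```text
scene 274.8 191.0 32 [526.1 107.3  77. ]
scene 263.0 200.0 47 [537.1  47.7  77. ]
scene 250.1 209.1 45 [546.2 -11.6  77. ]
scene 236.6 218.9 48 [555.5 -71.2  77. ]
scene 219.3 231.9 76 [ 569.2 -144.1   77. ]
side 258.4 188.0 26 [525.1 106.9  77. ]
side 265.5 198.6 35 [535.3  47.   77. ]
side 272.7 209.7 37 [544.3 -12.3  77. ]
side 280.4 221.6 41 [553.3 -71.6  77. ]
side 290.6 237.5 95 [ 564.4 -145.5   77. ]
scene [469. 485.   0.]
scene [604. 509.   0.]
side [452. 464.   0.]
side [586. 497.   0.]
scene [ 497. -440.   50.]
side [ 486. -428.   50.]
scene [787. 316. 147.]
side [774. 304. 147.]
```

View pics/c.png

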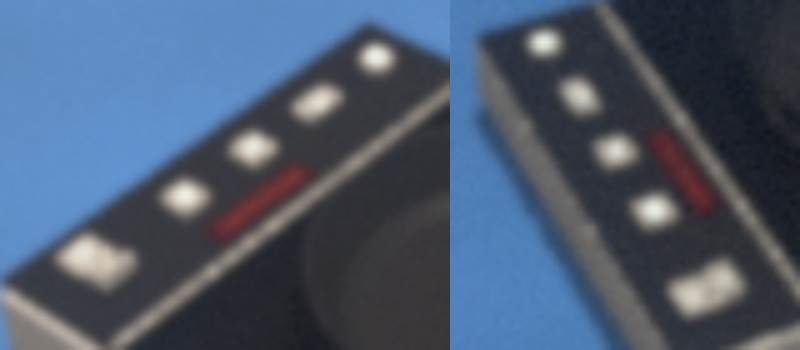

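>>> step_arm --moves '[{"az": -0.097},{"az": -0.097},{"az": -0.097},{"az": -0.097},{}]' --gripper 0 --newtons 20

```text
schema error: expected keys tx, ty, tz, ax, ay, az
```

>>> step_arm --moves '[{"tx": 0,"ty": 0,"tz": 0,"ax": 0,"ay": 0,"az": -0.097},{"tx": 0,"ty": 0,"tz": 0,"ax": 0,"ay": 0,"az": -0.097},{"tx": 0,"ty": 0,"tz": 0,"ax": 0,"ay": 0,"az": -0.097},{"tx": 0,"ty": 0,"tz": 0,"ax": 0,"ay": 0,"az": -0.097},{"tx": 0,"ty": 0,"tz": 0,"ax": 0,"ay": 0,"az": 0}]' --gripper 0 --newtons 20

```text
clock: 0.78
eef_pos: [272.2, 562.4, 224.4]
tcp_rot: [-3.141, -0.0, -2.984]
contact_force: [1.1, 0.1, -1.2]
opening: 0.0
grasp_force: 0.0
```

>>> step_arm --moves '[{"tx": -0.25,"ty": -1,"tz": 0,"ax": 0,"ay": 0,"az": 0},{"tx": -0.25,"ty": -1,"tz": 0,"ax": 0,"ay": 0,"az": 0},{"tx": -0.25,"ty": -1,"tz": 0,"ax": 0,"ay": 0,"az": 0},{"tx": -0.25,"ty": -1,"tz": 0,"ax": 0,"ay": 0,"az": 0},{"tx": -0.25,"ty": -1,"tz": 0,"ax": 0,"ay": 0,"az": 0}]'

```text
clock: 1.4
eef_pos: [323.7, 442.2, 224.9]
tcp_rot: [3.141, 0.0, -2.984]
contact_force: [0.2, 0.6, -0.5]
opening: -0.004
grasp_force: 0.0
```

>>> step_arm --moves '[{"tx": -0.25,"ty": -1,"tz": 0,"ax": 0,"ay": 0,"az": 0},{"tx": -0.25,"ty": -1,"tz": 0,"ax": 0,"ay": 0,"az": 0},{"tx": -0.25,"ty": -1,"tz": 0,"ax": 0,"ay": 0,"az": 0},{"tx": -0.25,"ty": -1,"tz": 0,"ax": 0,"ay": 0,"az": 0},{"tx": -0.25,"ty": -1,"tz": 0,"ax": 0,"ay": 0,"az": 0}]'

```text
clock: 2.02
eef_pos: [374.0, 323.7, 224.8]
tcp_rot: [3.141, 0.0, -2.984]
contact_force: [0.3, 1.1, 0.1]
opening: -0.0
grasp_force: 0.0
```

>>> step_arm --moves '[{"tx": -0.25,"ty": -1,"tz": 0,"ax": 0,"ay": 0,"az": 0},{"tx": -0.25,"ty": -1,"tz": 0,"ax": 0,"ay": 0,"az": 0},{"tx": -0.25,"ty": -1,"tz": 0,"ax": 0,"ay": 0,"az": 0},{"tx": -0.25,"ty": -1,"tz": 0,"ax": 0,"ay": 0,"az": 0},{"tx": -0.25,"ty": -1,"tz": 0,"ax": 0,"ay": 0,"az": 0}]'

```text
clock: 2.65
eef_pos: [424.3, 205.2, 224.8]
tcp_rot: [3.142, 0.0, -2.984]
contact_force: [0.3, -0.3, -0.0]
opening: 0.002
grasp_force: 0.0
```

>>> step_arm --moves '[{"tx": -0.25,"ty": -1,"tz": 0,"ax": 0,"ay": 0,"az": 0},{"tx": -0.25,"ty": -1,"tz": 0,"ax": 0,"ay": 0,"az": 0},{"tx": -0.25,"ty": -1,"tz": 0,"ax": 0,"ay": 0,"az": 0},{"tx": -0.25,"ty": -1,"tz": 0,"ax": 0,"ay": 0,"az": 0},{"tx": -0.25,"ty": -1,"tz": 0,"ax": 0,"ay": 0,"az": 0}]'

```text
clock: 3.28
eef_pos: [474.6, 86.7, 224.8]
tcp_rot: [-3.142, 0.0, -2.984]
contact_force: [-1.1, 0.5, -0.5]
opening: -0.002
grasp_force: 0.0
```

>>> step_arm --moves '[{"tx": -0.25,"ty": -1,"tz": 0,"ax": 0,"ay": 0,"az": 0},{"tx": -0.25,"ty": -1,"tz": 0,"ax": 0,"ay": 0,"az": 0},{"tx": -0.25,"ty": -1,"tz": 0,"ax": 0,"ay": 0,"az": 0},{"tx": -0.25,"ty": -1,"tz": 0,"ax": 0,"ay": 0,"az": 0},{"tx": 0,"ty": 0,"tz": 0,"ax": 0,"ay": 0,"az": 0}]'

```text
clock: 3.9
eef_pos: [515.1, -8.2, 224.7]
tcp_rot: [-3.141, 0.0, -2.986]
contact_force: [0.7, 0.1, -0.1]
opening: 0.003
grasp_force: 0.0
```

```bash
python3 - <<'E'
from rig import r, eyes
from h import *
i=eyes.camera_info("wrist");p,d=eyes.grab_frame("wrist");K,T=i["intrinsics"],i["cam_to_world"]
np.savez("w1.npz",p=p,d=d,K=K,T=T);cv2.imwrite("pics/w1.png",p[:,:,::-1])
print(r.sense()["eef_pos"])
for q in[(525.6,107.1,77),(554.4,-71.4,77),(566.3,-145.4,76)]:
    c=np.linalg.inv(T)@np.array([*q,1]);print(K[0,0]*c[0]/-c[2]+K[0,2],K[1,1]*c[1]/c[2]+K[1,2])
E
```

```text
[514.71422502  -7.21967995 224.68651309]
415.3269517110409 227.36176173797705
201.68167132405517 228.08000505473726
113.66502539089359 227.9692324901673
```

View pics/w1.png

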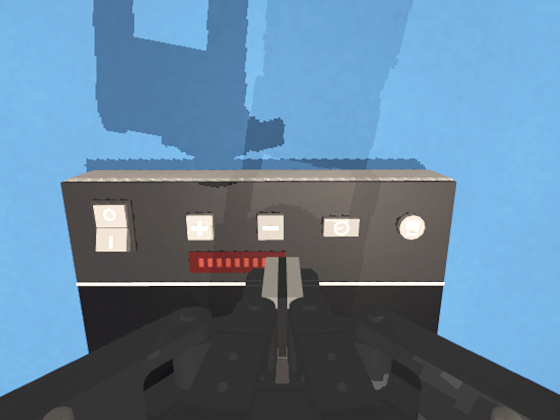

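The wrist view shows the rocker pivot at (112,228), plus at (200,227), minus at (270,227), timer at (341,227) and padlock at (411,227). This agrees with my estimates to about 3 mm, so I move over the rocker's far wing.

>>> step_arm --moves '[{"tx": -0.35,"ty": -1,"tz": 0,"ax": 0,"ay": 0,"az": 0},{"tx": -0.35,"ty": -1,"tz": 0,"ax": 0,"ay": 0,"az": 0},{"tx": -0.35,"ty": -1,"tz": 0,"ax": 0,"ay": 0,"az": 0},{"tx": -0.35,"ty": -1,"tz": 0,"ax": 0,"ay": 0,"az": 0},{"tx": -0.33,"ty": -1,"tz": 0,"ax": 0,"ay": 0,"az": 0}]'

```text
clock: 4.58
eef_pos: [578.1, -123.6, 224.8]
tcp_rot: [3.141, 0.0, -2.983]
contact_force: [-0.2, 0.2, -0.8]
opening: 0.004
grasp_force: 0.0
```

>>> step_arm --moves '[{"tx": 0,"ty": -0.81,"tz": 0.6,"ax": 0,"ay": 0,"az": 0},{"tx": 0,"ty": 0,"tz": 1,"ax": 0,"ay": 0,"az": 0},{"tx": 0,"ty": 0,"tz": 1,"ax": 0,"ay": 0,"az": 0},{"tx": 0,"ty": 0,"tz": 1,"ax": 0,"ay": 0,"az": 0},{"tx": 0,"ty": 0,"tz": 0.4,"ax": 0,"ay": 0,"az": 0}]'

```text
clock: 5.2
eef_pos: [579.3, -142.9, 122.3]
tcp_rot: [3.14, -0.003, -2.983]
contact_force: [1.0, 0.6, -0.6]
opening: 0.001
grasp_force: 0.0
```

>>> step_arm --moves '[{"tx": 0,"ty": 0,"tz": 0,"ax": 0,"ay": 0,"az": 0},{"tx": 0,"ty": 0,"tz": 0,"ax": 0,"ay": 0,"az": 0}]'

```text
clock: 5.45
eef_pos: [581.4, -143.0, 125.4]
tcp_rot: [-3.141, 0.001, -2.983]
contact_force: [-1.1, -0.9, 0.5]
opening: -0.001
grasp_force: 0.0
```

>>> step_arm --moves '[{"tx": 0,"ty": 0,"tz": 0.15,"ax": 0,"ay": 0,"az": 0},{"tx": 0,"ty": 0,"tz": 0.15,"ax": 0,"ay": 0,"az": 0},{"tx": 0,"ty": 0,"tz": 0.15,"ax": 0,"ay": 0,"az": 0},{"tx": 0,"ty": 0,"tz": 0.15,"ax": 0,"ay": 0,"az": 0},{"tx": 0,"ty": 0,"tz": 0,"ax": 0,"ay": 0,"az": 0}]'

```text
clock: 6.08
eef_pos: [580.6, -142.7, 109.3]
tcp_rot: [3.141, -0.001, -2.983]
contact_force: [-0.2, 0.3, -0.1]
opening: -0.002
grasp_force: 0.0
```

>>> step_arm --moves '[{"tx": 0,"ty": 0,"tz": 0.05,"ax": 0,"ay": 0,"az": 0},{"tx": 0,"ty": 0,"tz": 0.05,"ax": 0,"ay": 0,"az": 0},{"tx": 0,"ty": 0,"tz": 0.05,"ax": 0,"ay": 0,"az": 0},{"tx": 0,"ty": 0,"tz": 0.05,"ax": 0,"ay": 0,"az": 0},{"tx": 0,"ty": 0,"tz": 0,"ax": 0,"ay": 0,"az": 0}]'

```text
clock: 6.7
eef_pos: [580.8, -142.8, 104.6]
tcp_rot: [3.142, -0.0, -2.983]
contact_force: [0.1, 0.2, -0.6]
opening: -0.003
grasp_force: 0.0
```

>>> step_arm --moves '[{"tx": 0,"ty": 0,"tz": 0.05,"ax": 0,"ay": 0,"az": 0},{"tx": 0,"ty": 0,"tz": 0.05,"ax": 0,"ay": 0,"az": 0},{"tx": 0,"ty": 0,"tz": 0,"ax": 0,"ay": 0,"az": 0}]'

```text
clock: 7.08
eef_pos: [580.8, -142.8, 102.1]
tcp_rot: [3.142, -0.0, -2.983]
contact_force: [0.4, 1.1, 0.7]
opening: 0.001
grasp_force: 0.0
```

>>> step_arm --moves '[{"tx": 0,"ty": 0,"tz": 0.04,"ax": 0,"ay": 0,"az": 0},{"tx": 0,"ty": 0,"tz": 0,"ax": 0,"ay": 0,"az": 0}]'

```text
clock: 7.32
eef_pos: [580.8, -142.8, 101.1]
tcp_rot: [3.142, -0.0, -2.983]
contact_force: [-0.2, -0.2, 1.1]
opening: -0.001
grasp_force: 0.0
```

>>> step_arm --moves '[{"tx": 0,"ty": 0,"tz": 0.03,"ax": 0,"ay": 0,"az": 0},{"tx": 0,"ty": 0,"tz": 0,"ax": 0,"ay": 0,"az": 0}]'

```text
clock: 7.58
eef_pos: [580.9, -142.8, 100.4]
tcp_rot: [3.142, -0.0, -2.983]
contact_force: [-0.1, -0.2, -0.1]
opening: -0.001
grasp_force: 0.0
```

>>> step_arm --moves '[{"tx": 0,"ty": 0,"tz": 0.02,"ax": 0,"ay": 0,"az": 0},{"tx": 0,"ty": 0,"tz": 0,"ax": 0,"ay": 0,"az": 0}]'

```text
clock: 7.82
eef_pos: [580.9, -142.8, 99.9]
tcp_rot: [3.142, -0.0, -2.983]
contact_force: [-0.2, -0.1, 1.2]
opening: 0.001
grasp_force: 0.0
```

```bash
python3 - <<'E'
from rig import r, eyes
from h import *
fs=[]
for k in range(3):
    p,d=eyes.grab_frame("wrist");fs.append(r.sense()["contact_force"])
print(np.round(fs,2))
g=cv2.resize(p[190:330,60:300],(800,467),interpolation=cv2.INTER_CUBIC);cv2.imwrite("pics/w2.png",g[:,:,::-1])
E
```

```text
[[ 0.14 -0.36 -0.63]
 [-0.78  0.38 -0.65]
 [-0.35  0.8   0.5 ]]
```

View pics/w2.png

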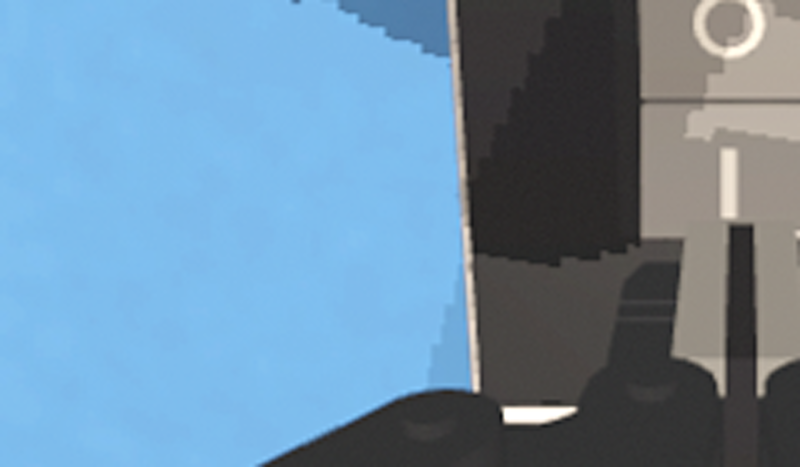

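The crop shows the pivot line at full-image v=220, the wing's far edge at v≈262, and the fingertip's near edge at v≈256. There is no force yet, so I'll use depth to see where the tip really is.

```bash
python3 - <<'E'
from rig import r, eyes
from h import *
i=eyes.camera_info("wrist");p,d=eyes.grab_frame("wrist");K,T=i["intrinsics"],i["cam_to_world"]
e=r.sense()["eef_pos"];print(e)
hx=np.array([.987,.159,0]);hy=np.array([-.159,.987,0])
for u in(256,262,268,276,282,290,296):
    print("u",u)
    for v in range(200,300,6 if u!=268 and u!=276 else 4):
        o,q=ray(K,T,u,v);P=o+q*d[v,u];D=P-e;print((v,round(D@hx),round(D@hy),round(P[2],1)),end=' ')
    print()
E
```

```text
[ 580.88688085 -142.78426159   99.94034073]
u 256
(200, -26, -13, np.float64(77.7)) (206, -23, -13, np.float64(76.5)) (212, -19, -13, np.float64(75.1)) (218, -16, -13, np.float64(76.1)) (224, -14, -13, np.float64(76.8)) (230, -11, -13, np.float64(77.1)) (236, -8, -13, np.float64(79.2)) (242, -6, -13, np.float64(81.2)) (248, -3, -13, np.float64(81.1)) (254, 0, -13, np.float64(81.7)) (260, 3, -13, np.float64(82.2)) (266, 12, -14, np.float64(69.7)) (272, -7, -11, np.float64(117.1)) (278, -7, -10, np.float64(122.7)) (284, -6, -10, np.float64(127.0)) (290, -6, -10, np.float64(131.6)) (296, -12, -9, np.float64(146.1)) 
u 262
(200, -26, -10, np.float64(76.4)) (206, -23, -10, np.float64(77.0)) (212, -19, -11, np.float64(74.2)) (218, -16, -11, np.float64(75.3)) (224, -14, -10, np.float64(76.8)) (230, -11, -11, np.float64(76.8)) (236, -8, -10, np.float64(78.6)) (242, -5, -10, np.float64(79.5)) (248, -2, -10, np.float64(80.1)) (254, 0, -10, np.float64(82.2)) (260, 3, -10, np.float64(81.7)) (266, 12, -11, np.float64(70.1)) (272, -7, -9, np.float64(117.3)) (278, -6, -8, np.float64(121.1)) (284, -
[... 2739 characters left out ...]
float64(124.3)) (278, -11, 2, np.float64(130.8)) (284, -10, 2, np.float64(134.8)) (290, -10, 2, np.float64(138.6)) (296, -10, 2, np.float64(143.2)) 
u 296
(200, -25, 6, np.float64(75.3)) (206, -22, 6, np.float64(75.5)) (212, -20, 6, np.float64(76.2)) (218, -17, 6, np.float64(76.5)) (224, -14, 6, np.float64(76.8)) (230, -11, 6, np.float64(77.0)) (236, -8, 6, np.float64(79.6)) (242, -5, 6, np.float64(79.2)) (248, -3, 6, np.float64(81.0)) (254, 1, 6, np.float64(80.5)) (260, -10, 5, np.float64(113.9)) (266, -11, 5, np.float64(120.5)) (272, -10, 4, np.float64(125.3)) (278, -11, 4, np.float64(130.6)) (284, -11, 4, np.float64(135.5)) (290, -11, 4, np.float64(139.8)) (296, -10, 4, np.float64(143.3))
```

Depth shows the fingertips actually end at z≈112, about 12 mm above the TCP reading. They are centred in x and y, 15 mm from the pivot, and the wing is still up. I need about 28 mm more before contact, so I'll approach carefully.

>>> step_arm --moves '[{"tx": 0,"ty": 0,"tz": 0.25,"ax": 0,"ay": 0,"az": 0},{"tx": 0,"ty": 0,"tz": 0.25,"ax": 0,"ay": 0,"az": 0},{"tx": 0,"ty": 0,"tz": 0.2,"ax": 0,"ay": 0,"az": 0},{"tx": 0,"ty": 0,"tz": 0.1,"ax": 0,"ay": 0,"az": 0},{"tx": 0,"ty": 0,"tz": 0,"ax": 0,"ay": 0,"az": 0}]'

```text
clock: 8.65
eef_pos: [580.7, -142.8, 79.6]
tcp_rot: [3.141, -0.0, -2.983]
contact_force: [0.2, 0.7, 0.3]
opening: 0.001
grasp_force: 0.0
```

```bash
cat >tip.py <<'E'
from rig import r, eyes
from h import *
i=eyes.camera_info("wrist");p,d=eyes.grab_frame("wrist");K,T=i["intrinsics"],i["cam_to_world"]
s=r.sense();e=s["eef_pos"];print(e.round(1),s["contact_force"].round(1))
hx=np.array([.987,.159,0]);hy=np.array([-.159,.987,0])
for u in(256,274,290):
    for v in range(208,284,4):
        o,q=ray(K,T,u,v);P=o+q*d[v,u];D=P-e;print((v,int(round(D@hx)),int(round(D@hy)),round(float(P[2]),1)),end=' ')
    print()
cv2.imwrite("pics/tip.png",p[:,:,::-1])
E
python3 tip.py
```

```text
[ 580.9 -142.8   79.9] [ 0.3 -0.2  0.7]
(208, -27, -12, 76.9) (212, -25, -12, 76.3) (216, -24, -12, 76.4) (220, -21, -12, 75.3) (224, -20, -12, 75.7) (228, -18, -12, 76.1) (232, -16, -12, 76.2) (236, -14, -12, 76.1) (240, -13, -12, 76.7) (244, -11, -12, 77.4) (248, -9, -12, 77.4) (252, -8, -12, 78.7) (256, -6, -12, 78.6) (260, -5, -12, 79.7) (264, -3, -12, 80.0) (268, -6, -11, 92.0) (272, -7, -11, 97.3) (276, -6, -11, 99.9) (280, -6, -10, 103.1) 
(208, -27, -4, 77.2) (212, -26, -4, 77.3) (216, -24, -4, 76.5) (220, -22, -4, 75.7) (224, -20, -4, 75.2) (228, -18, -4, 76.8) (232, -16, -4, 75.4) (236, -14, -4, 76.5) (240, -13, -4, 78.1) (244, -11, -4, 77.5) (248, -9, -4, 77.9) (252, -8, -4, 79.3) (256, -7, -4, 79.9) (260, -10, -4, 93.8) (264, -10, -4, 97.2) (268, -11, -4, 102.2) (272, -11, -4, 105.1) (276, -11, -4, 109.2) (280, -11, -3, 111.7) 
(208, -27, 3, 75.2) (212, -26, 3, 77.2) (216, -23, 3, 75.6) (220, -22, 3, 75.8) (224, -20, 3, 76.2) (228, -18, 3, 76.2) (232, -16, 3, 75.3) (236, -14, 3, 75.5) (240, -13, 3, 77.0) (244, -11, 3, 77.7) (248, -9, 3, 77.8) (252, -8, 3, 79.1) (256, -7, 3, 80.6) (260, -11, 2, 94.0) (264, -11, 2, 98.0) (268, -11, 2, 101.5) (272, -11, 2, 105.1) (276, -11, 2, 108.6) (280, -10, 2, 111.2)
```

>>> step_arm --moves '[{"tx": 0,"ty": 0,"tz": 0.1,"ax": 0,"ay": 0,"az": 0},{"tx": 0,"ty": 0,"tz": 0.1,"ax": 0,"ay": 0,"az": 0},{"tx": 0,"ty": 0,"tz": 0.08,"ax": 0,"ay": 0,"az": 0},{"tx": 0,"ty": 0,"tz": 0.08,"ax": 0,"ay": 0,"az": 0},{"tx": 0,"ty": 0,"tz": 0,"ax": 0,"ay": 0,"az": 0}]'

```text
clock: 9.32
eef_pos: [580.9, -142.8, 70.8]
tcp_rot: [-3.142, -0.0, -2.983]
contact_force: [1.5, -0.2, 2.3]
opening: 0.003
grasp_force: 0.7
```

>>> step_arm --moves '[{"tx": 0,"ty": 0,"tz": 0.04,"ax": 0,"ay": 0,"az": 0},{"tx": 0,"ty": 0,"tz": 0.04,"ax": 0,"ay": 0,"az": 0},{"tx": 0,"ty": 0,"tz": 0.04,"ax": 0,"ay": 0,"az": 0},{"tx": 0,"ty": 0,"tz": 0.04,"ax": 0,"ay": 0,"az": 0},{"tx": 0,"ty": 0,"tz": 0,"ax": 0,"ay": 0,"az": 0}]'

```text
clock: 9.95
eef_pos: [581.0, -142.8, 67.6]
tcp_rot: [-3.141, 0.0, -2.983]
contact_force: [-1.5, 0.5, 10.7]
opening: 0.001
grasp_force: 5.2
```

```bash
python3 tip.py
```

```text
[ 581.  -142.8   67.6] [-2.   0.3  9.9]
(208, -31, -11, 80.4) (212, -29, -11, 79.6) (216, -28, -11, 79.9) (220, -26, -11, 77.9) (224, -24, -11, 77.4) (228, -22, -11, 76.7) (232, -20, -11, 75.9) (236, -18, -11, 75.0) (240, -16, -11, 73.8) (244, -14, -11, 74.2) (248, -13, -11, 74.2) (252, -11, -11, 75.3) (256, -9, -12, 74.6) (260, -7, -12, 74.5) (264, -5, -12, 74.4) (268, -6, -11, 80.1) (272, -7, -11, 84.9) (276, -6, -11, 87.7) (280, -6, -10, 91.5) 
(208, -31, -4, 80.8) (212, -30, -4, 80.1) (216, -28, -4, 79.7) (220, -26, -4, 78.5) (224, -24, -4, 77.9) (228, -22, -4, 78.1) (232, -20, -4, 75.9) (236, -18, -4, 75.5) (240, -16, -4, 74.7) (244, -14, -4, 73.8) (248, -12, -4, 74.0) (252, -11, -4, 74.4) (256, -9, -4, 74.6) (260, -10, -4, 82.0) (264, -10, -4, 85.2) (268, -10, -4, 89.3) (272, -11, -4, 93.4) (276, -11, -4, 96.7) (280, -10, -4, 99.3) 
(208, -31, 2, 80.2) (212, -29, 2, 79.8) (216, -28, 2, 79.3) (220, -26, 2, 78.6) (224, -24, 2, 77.1) (228, -22, 2, 76.7) (232, -20, 2, 76.0) (236, -18, 2, 76.0) (240, -16, 3, 73.8) (244, -14, 3, 74.4) (248, -12, 3, 74.1) (252, -10, 3, 73.2) (256, -9, 3, 74.3) (260, -10, 2, 82.0) (264, -10, 2, 85.5) (268, -10, 2, 89.7) (272, -10, 2, 92.4) (276, -10, 2, 96.1) (280, -10, 2, 98.8)
```

View pics/tip.png

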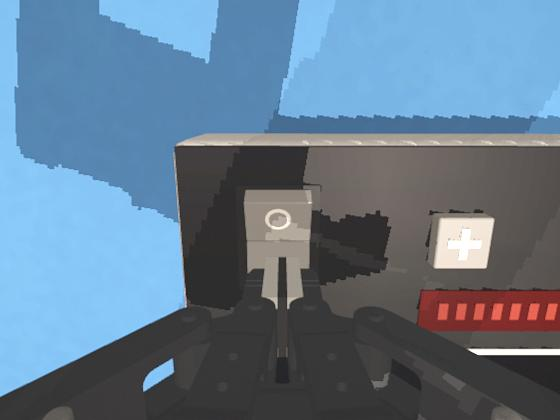

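The rocker has tipped over: the far wing is level, the near wing (O) slopes up at (278,218), and the mount has sunk about 1.7 mm. The tip plane is therefore at TCP z + 7. Now I lift and go to the padlock key.

>>> step_arm --moves '[{"tx": 0,"ty": 0,"tz": -0.2,"ax": 0,"ay": 0,"az": 0},{"tx": 0,"ty": 0,"tz": -0.8,"ax": 0,"ay": 0,"az": 0},{"tx": 0,"ty": 0,"tz": -1,"ax": 0,"ay": 0,"az": 0},{"tx": 0.3,"ty": 1,"tz": 0,"ax": 0,"ay": 0,"az": 0},{"tx": 0.28,"ty": 1,"tz": 0,"ax": 0,"ay": 0,"az": 0}]'

```text
clock: 10.62
eef_pos: [556.7, -94.1, 115.9]
tcp_rot: [3.141, -0.002, -2.983]
contact_force: [-0.2, 0.5, -0.2]
opening: -0.004
grasp_force: 0.0
```

>>> step_arm --moves '[{"tx": 0,"ty": 1,"tz": 0,"ax": 0,"ay": 0,"az": 0},{"tx": 0,"ty": 1,"tz": 0,"ax": 0,"ay": 0,"az": 0},{"tx": 0,"ty": 1,"tz": 0,"ax": 0,"ay": 0,"az": 0},{"tx": 0,"ty": 1,"tz": 0,"ax": 0,"ay": 0,"az": 0},{"tx": 0,"ty": 1,"tz": 0,"ax": 0,"ay": 0,"az": 0}]'

```text
clock: 11.25
eef_pos: [536.5, 29.7, 115.7]
tcp_rot: [3.141, -0.003, -2.982]
contact_force: [0.1, 0.0, 0.1]
opening: -0.0
grasp_force: 0.0
```

>>> step_arm --moves '[{"tx": 0,"ty": 1,"tz": 0,"ax": 0,"ay": 0,"az": 0},{"tx": 0,"ty": 1,"tz": 0,"ax": 0,"ay": 0,"az": 0},{"tx": 0,"ty": 1,"tz": 0,"ax": 0,"ay": 0,"az": 0},{"tx": 0,"ty": 0.16,"tz": 0,"ax": 0,"ay": 0,"az": 0},{"tx": 0,"ty": 0,"tz": 0,"ax": 0,"ay": 0,"az": 0}]'

```text
clock: 11.88
eef_pos: [525.2, 106.1, 116.3]
tcp_rot: [-3.141, -0.002, -2.981]
contact_force: [0.5, -0.3, -0.7]
opening: -0.002
grasp_force: 0.0
```

```bash
python3 tip.py | head -1; python3 - <<'E'
from h import *
p=cv2.imread("pics/tip.png")[:,:,::-1].copy()
cv2.imwrite("pics/lock.png",p[:,:,::-1])
E
```

```text
[525.6 105.7 116.4] [ 0.5 -0.4 -1. ]
```

View pics/lock.png

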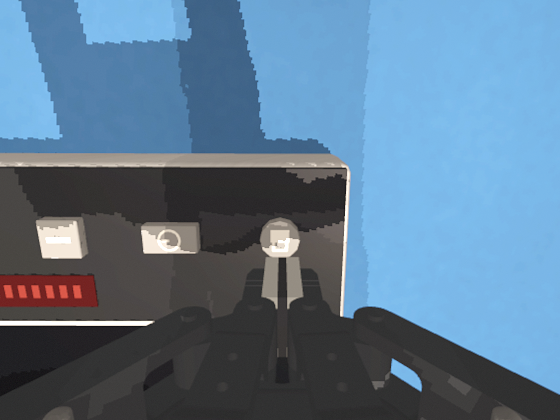

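The padlock key is centred under the fingers, at (280,238) against (283,260). I press down gradually, using force.

>>> step_arm --moves '[{"tx": 0,"ty": 0,"tz": 0.6,"ax": 0,"ay": 0,"az": 0},{"tx": 0,"ty": 0,"tz": 0.6,"ax": 0,"ay": 0,"az": 0},{"tx": 0,"ty": 0,"tz": 0.3,"ax": 0,"ay": 0,"az": 0},{"tx": 0,"ty": 0,"tz": 0.2,"ax": 0,"ay": 0,"az": 0},{"tx": 0,"ty": 0,"tz": 0,"ax": 0,"ay": 0,"az": 0}]'

```text
clock: 12.55
eef_pos: [526.3, 105.6, 74.1]
tcp_rot: [-3.142, -0.001, -2.983]
contact_force: [0.4, -0.0, -0.4]
opening: -0.003
grasp_force: 0.0
```

>>> step_arm --moves '[{"tx": 0,"ty": 0,"tz": 0.08,"ax": 0,"ay": 0,"az": 0},{"tx": 0,"ty": 0,"tz": 0.08,"ax": 0,"ay": 0,"az": 0},{"tx": 0,"ty": 0,"tz": 0,"ax": 0,"ay": 0,"az": 0}]'

```text
clock: 12.92
eef_pos: [526.6, 105.8, 70.6]
tcp_rot: [-3.142, 0.0, -2.983]
contact_force: [-0.0, -0.3, 0.2]
opening: -0.001
grasp_force: 0.0
```

>>> step_arm --moves '[{"tx": 0,"ty": 0,"tz": 0.06,"ax": 0,"ay": 0,"az": 0},{"tx": 0,"ty": 0,"tz": 0.06,"ax": 0,"ay": 0,"az": 0},{"tx": 0,"ty": 0,"tz": 0,"ax": 0,"ay": 0,"az": 0}]'

```text
clock: 13.3
eef_pos: [526.6, 105.8, 67.6]
tcp_rot: [3.142, 0.0, -2.983]
contact_force: [-0.4, -0.0, 4.7]
opening: -0.0
grasp_force: 2.6
```

>>> step_arm --moves '[{"tx": 0,"ty": 0,"tz": 0.05,"ax": 0,"ay": 0,"az": 0},{"tx": 0,"ty": 0,"tz": 0,"ax": 0,"ay": 0,"az": 0},{"tx": 0,"ty": 0,"tz": 0,"ax": 0,"ay": 0,"az": 0},{"tx": 0,"ty": 0,"tz": 0,"ax": 0,"ay": 0,"az": 0},{"tx": 0,"ty": 0,"tz": 0,"ax": 0,"ay": 0,"az": 0}]'

```text
clock: 13.92
eef_pos: [526.6, 105.8, 66.6]
tcp_rot: [3.142, 0.0, -2.983]
contact_force: [-1.6, -0.4, 7.3]
opening: 0.001
grasp_force: 3.4
```

>>> step_arm --moves '[{"tx": 0,"ty": 0,"tz": 0,"ax": 0,"ay": 0,"az": 0},{"tx": 0,"ty": 0,"tz": 0,"ax": 0,"ay": 0,"az": 0},{"tx": 0,"ty": 0,"tz": 0,"ax": 0,"ay": 0,"az": 0},{"tx": 0,"ty": 0,"tz": 0,"ax": 0,"ay": 0,"az": 0},{"tx": 0,"ty": 0,"tz": 0,"ax": 0,"ay": 0,"az": 0}]'

```text
clock: 14.55
eef_pos: [526.6, 105.8, 66.6]
tcp_rot: [3.142, 0.0, -2.983]
contact_force: [-1.0, 0.2, 6.1]
opening: -0.003
grasp_force: 3.4
```

>>> step_arm --moves '[{"tx": 0,"ty": 0,"tz": 0,"ax": 0,"ay": 0,"az": 0},{"tx": 0,"ty": 0,"tz": 0,"ax": 0,"ay": 0,"az": 0},{"tx": 0,"ty": 0,"tz": 0,"ax": 0,"ay": 0,"az": 0},{"tx": 0,"ty": 0,"tz": 0,"ax": 0,"ay": 0,"az": 0},{"tx": 0,"ty": 0,"tz": 0,"ax": 0,"ay": 0,"az": 0}]'

```text
clock: 15.18
eef_pos: [526.6, 105.8, 66.6]
tcp_rot: [3.142, 0.0, -2.983]
contact_force: [-0.9, 0.7, 7.1]
opening: -0.004
grasp_force: 3.4
```

>>> step_arm --moves '[{"tx": 0,"ty": 0,"tz": 0,"ax": 0,"ay": 0,"az": 0},{"tx": 0,"ty": 0,"tz": 0,"ax": 0,"ay": 0,"az": 0},{"tx": 0,"ty": 0,"tz": 0,"ax": 0,"ay": 0,"az": 0},{"tx": 0,"ty": 0,"tz": 0,"ax": 0,"ay": 0,"az": 0},{"tx": 0,"ty": 0,"tz": 0,"ax": 0,"ay": 0,"az": 0}]'

```text
clock: 15.8
eef_pos: [526.6, 105.8, 66.6]
tcp_rot: [3.142, 0.0, -2.983]
contact_force: [-0.7, 0.5, 6.8]
opening: -0.001
grasp_force: 3.4
```

>>> step_arm --moves '[{"tx": 0,"ty": 0,"tz": 0,"ax": 0,"ay": 0,"az": 0},{"tx": 0,"ty": 0,"tz": 0,"ax": 0,"ay": 0,"az": 0},{"tx": 0,"ty": 0,"tz": 0,"ax": 0,"ay": 0,"az": 0}]'

```text
clock: 16.18
eef_pos: [526.6, 105.8, 66.6]
tcp_rot: [3.142, 0.0, -2.983]
contact_force: [-1.5, -0.4, 5.8]
opening: -0.001
grasp_force: 3.4
```

>>> step_arm --moves '[{"tx": 0,"ty": 0,"tz": -0.4,"ax": 0,"ay": 0,"az": 0},{"tx": 0,"ty": 0,"tz": -0.8,"ax": 0,"ay": 0,"az": 0},{"tx": 0,"ty": 0,"tz": -0.6,"ax": 0,"ay": 0,"az": 0},{"tx": 0,"ty": -1,"tz": 0,"ax": 0,"ay": 0,"az": 0},{"tx": 0,"ty": -1,"tz": 0,"ax": 0,"ay": 0,"az": 0}]'

```text
clock: 16.8
eef_pos: [534.5, 56.0, 111.9]
tcp_rot: [-3.142, 0.001, -2.982]
contact_force: [0.2, 0.7, 0.8]
opening: 0.0
grasp_force: 0.0
```

>>> step_arm --moves '[{"tx": 0,"ty": -1,"tz": 0,"ax": 0,"ay": 0,"az": 0},{"tx": 0,"ty": -1,"tz": 0,"ax": 0,"ay": 0,"az": 0},{"tx": 0,"ty": -1,"tz": 0,"ax": 0,"ay": 0,"az": 0},{"tx": 0,"ty": -1,"tz": 0,"ax": 0,"ay": 0,"az": 0},{"tx": 0,"ty": -1,"tz": 0,"ax": 0,"ay": 0,"az": 0}]'

```text
clock: 17.42
eef_pos: [554.1, -67.9, 111.6]
tcp_rot: [-3.142, 0.0, -2.983]
contact_force: [0.2, -0.7, 0.7]
opening: 0.002
grasp_force: 0.0
```

>>> step_arm --moves '[{"tx": 0,"ty": -0.2,"tz": 0,"ax": 0,"ay": 0,"az": 0},{"tx": 0,"ty": 0,"tz": 0,"ax": 0,"ay": 0,"az": 0},{"tx": 0,"ty": 0,"tz": 0,"ax": 0,"ay": 0,"az": 0}]'

```text
clock: 17.8
eef_pos: [554.7, -71.3, 111.2]
tcp_rot: [3.141, -0.0, -2.982]
contact_force: [0.8, -0.2, -0.1]
opening: 0.001
grasp_force: 0.0
```

```bash
python3 tip.py | head -1; cp pics/tip.png pics/plus.png
```

```text
[554.7 -71.3 111.2] [ 0.5  0.8 -0.6]
```

View pics/plus.png

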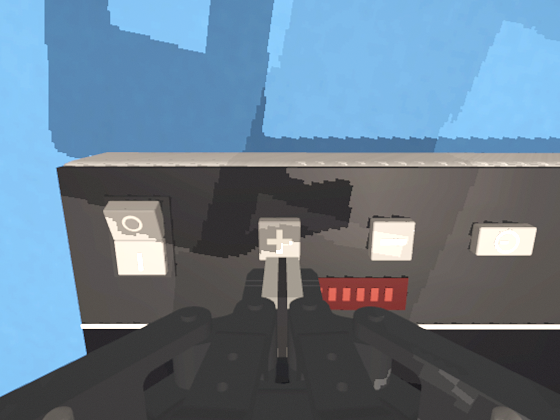

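The plus key is at (279,239), centred under the tips at (283,260). The rocker at (135,238) is still on. Pressing plus now.

>>> step_arm --moves '[{"tx": 0,"ty": -0.06,"tz": 0.6,"ax": 0,"ay": 0,"az": 0},{"tx": 0,"ty": 0,"tz": 0.5,"ax": 0,"ay": 0,"az": 0},{"tx": 0,"ty": 0,"tz": 0.3,"ax": 0,"ay": 0,"az": 0},{"tx": 0,"ty": 0,"tz": 0.2,"ax": 0,"ay": 0,"az": 0},{"tx": 0,"ty": 0,"tz": 0,"ax": 0,"ay": 0,"az": 0}]'

```text
clock: 18.48
eef_pos: [555.0, -73.5, 70.8]
tcp_rot: [3.141, -0.001, -2.983]
contact_force: [-1.2, -0.8, 0.8]
opening: 0.001
grasp_force: 0.0
```

>>> step_arm --moves '[{"tx": 0,"ty": 0,"tz": 0.06,"ax": 0,"ay": 0,"az": 0},{"tx": 0,"ty": 0,"tz": 0.06,"ax": 0,"ay": 0,"az": 0},{"tx": 0,"ty": 0,"tz": 0.03,"ax": 0,"ay": 0,"az": 0},{"tx": 0,"ty": 0,"tz": 0,"ax": 0,"ay": 0,"az": 0}]'

```text
clock: 18.98
eef_pos: [555.4, -73.5, 67.8]
tcp_rot: [-3.141, 0.001, -2.983]
contact_force: [0.1, 0.2, 4.9]
opening: 0.0
grasp_force: 2.5
```

>>> step_arm --moves '[{"tx": 0,"ty": 0,"tz": 0.05,"ax": 0,"ay": 0,"az": 0},{"tx": 0,"ty": 0,"tz": 0,"ax": 0,"ay": 0,"az": 0},{"tx": 0,"ty": 0,"tz": 0,"ax": 0,"ay": 0,"az": 0},{"tx": 0,"ty": 0,"tz": 0,"ax": 0,"ay": 0,"az": 0}]'

```text
clock: 19.48
eef_pos: [555.4, -73.5, 66.6]
tcp_rot: [-3.141, 0.001, -2.983]
contact_force: [-2.5, -0.8, 7.2]
opening: 0.003
grasp_force: 3.3
```

>>> step_arm --moves '[{"tx": 0,"ty": 0,"tz": -0.4,"ax": 0,"ay": 0,"az": 0},{"tx": 0,"ty": 0,"tz": -1,"ax": 0,"ay": 0,"az": 0},{"tx": 0,"ty": 0,"tz": -1,"ax": 0,"ay": 0,"az": 0},{"tx": 0,"ty": 0,"tz": -1,"ax": 0,"ay": 0,"az": 0},{"tx": 0,"ty": 0,"tz": -1,"ax": 0,"ay": 0,"az": 0}]'

```text
clock: 20.1
eef_pos: [554.8, -73.5, 177.3]
tcp_rot: [3.142, -0.0, -2.983]
contact_force: [-1.3, 0.1, -0.5]
opening: -0.006
grasp_force: 0.0
```

>>> step_arm --moves '[{"tx": 1,"ty": 0,"tz": -0.5,"ax": 0,"ay": 0,"az": 0},{"tx": 1,"ty": 0,"tz": 0,"ax": 0,"ay": 0,"az": 0},{"tx": 0,"ty": 0,"tz": 0,"ax": 0,"ay": 0,"az": 0},{"tx": 0,"ty": 0,"tz": 0,"ax": 0,"ay": 0,"az": 0},{"tx": 0,"ty": 0,"tz": 0,"ax": 0,"ay": 0,"az": 0}]'

```text
clock: 20.72
eef_pos: [506.5, -81.3, 188.7]
tcp_rot: [-3.142, 0.0, -2.983]
contact_force: [0.1, -0.2, -0.4]
opening: 0.002
grasp_force: 0.0
```

```bash
python3 -c "
from rig import workorder
print(workorder.sign_off())"
```

```text
the job is handed in; nothing more can be done
None
```

I switched the rocker on, held the padlock key down for over 2 s, pressed and released the plus key, moved the arm clear and handed the job in at about 21 s; hand-in returned no verdict.

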